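# Close the sterilising box and set its vent cap a quarter turn open

### The arm

A 6-joint arm with a two-finger parallel gripper is mounted at the origin on the work surface. World frame = base frame: x ahead of the robot, y to its left, z up, the work surface at z = 0. Lengths are in mm, angles in rad, forces in N, time in s.
With the tool pointing down it reaches from about 400 to 925 mm from the base axis. Payload 12.5 kg.
Tool frame: the origin (TCP) lies on the front face of the gripper's body, between the roots of the fingers; the fingertips stand 78 mm ahead of it and the grasp point (between the pads) lies 59 mm ahead of it (env.nose_length is the distance from the TCP to the fingertips, in mm); z points along the fingers, y is the line along which they close (so a half turn about z gives the same grasp; the last joint's range is limited). The gripper opens to 95 mm and grips with 3 to 60 N. Pads are 20 mm wide; open, the fingers measure 119 mm over their backs; the gripper's body (75 mm by 180 mm) begins 59 mm behind the grasp point.
Start: joints at [1.058, 0.491, 1.559, -0, 1.092, -0.106], TCP at [247.277, 574.014, 292.261] pointing down, gripper open.
Joint ranges: [-3.1, 3.1], [-0.84, 2.19], [0.05, 2.79], [-1.13, 4.28], [0.06, 2.93], [-2.69, 2.69]. Speed limits (rad/s): [2.22, 2.22, 2.79, 3.14, 3.14, 3.14].

### API

Orientations are given as [roll, pitch, yaw] about the fixed x, y, z axes, in that order (R = Rz(yaw) Ry(pitch) Rx(roll)).
In Python, from cell import env gives the robot as it stands.
- The arm moves only by the tool jog_arm, never from a script. Its argument "motion" is a list of rows, each a list of 7 numbers: the turn, a rotation vector about the tool's x, y, z in degrees, then the shift along the tool's x, y, z in mm, then the finger opening in mm, from 0 to 95.1. In form: [[wx, wy, wz, x, y, z, hand], ...]. A call has 1 to 10 rows; each row shifts and turns the commanded pose from where the row before left it, along the tool's axes as they then stand; what a row does not reach is not made up. A row lasts 1/8 s, in which the tool goes at most 62.5 mm and 10.7 degrees, less where a joint would pass 70% of its speed; a pose out of reach is approached as far as the arm can. A call is refused whole if a number of a shift passes 62.5 or a number of a turn 10.7, either way. A call with a gripper value outside its range is refused whole. The fingers move at their own pace and stop on an object; the grip force is fixed at half the most. Time passes only in rows, so rows that do not move let the fingers close. It gives the time, the measured TCP pose, the force, the opening and the grip force at its end, in the units of the state.
- env.state(): the state, without advancing time (a new reading comes with each control period).
- env.read_camera(name): name is "scene" or "top" or "wrist"; returns a dict with "color" (384x512x3 uint8, red, green, blue), "z_map" (384x512 float32, mm along the optical axis (not along the pixel's ray), 0 where there is no reading), "camera_matrix" (3x3 intrinsics, pixels), "k1" (the pictures are not rectified: a ray, as slopes to the right and down, at radius r is drawn at 1 + k1 r^2 times it, then the intrinsics apply), "world_to_cam" (4x4, takes a point from world to camera coordinates). Camera axes: x right, y up, looking along -z (the intrinsics and any distortion apply to the point x, -y, -z); pixel columns grow to the right and rows downward; lengths in mm; the calibration is good to about 2 mm. A picture is of the moment at which its call begins.
- env.job_done(): hands the job in; it is judged then, once.
Trained networks look in the newest picture that a camera, given by its name, has taken for a name from the list of things; names that differ only in an ending like _2 or _b are one class to them, and where a whole thing is asked for, a point or a joint stands for the part that bears it (a point fixed in the world has none). Each returns a list of dicts, best first, with "score" (0 to 1); they miss things now and then, are a little off and sometimes report something else, mostly with a low value. They report only what shows in the picture. A call takes as long as a camera call. They do not tell look-alikes from the thing itself.
- env.recognise(camera, thing): "location" ([column, row] in pixels, amid what is visible of it).
The state is a dict: "t": time; "joints": joint angles; "qvel": joint speeds; "tau": joint torques, N m; "eef_pos": TCP position; "tcp_rot": TCP orientation; "ft_force": force on the tool from outside, world axes, zero at the start; "moment": the same for the moment, N m; "opening": opening from 0.0 (shut) to 1.0 (fully open); "grip_force": force on a finger pad.
Only numpy, scipy, OpenCV 4.12 (cv2) and the standard library are available. Lean on these libraries where they do the work, as an engineer would, in place of code of your own. Each camera call takes 0.05 s, during which the arm holds its last target. There are 200 camera calls.

### The job

Pick up the blue lid, lower it (do not drop it) onto the open steel sterilising box so that it lies flush all round, either way round. Then screw its orange vent cap clockwise until it bottoms out, back it off a quarter turn so that steam can get in, and finish still gripping the cap with your fingers round it, keeping it there. Leave the other things on the bench where they are.

Things in the scene. Friction and masses are not known exactly. Their poses are not given: they have to be found in the camera images.
- lid: loose blue lid, 0.36 kg with cap: plate 164 x 104 x 4 mm (x by y), orange vent cap at its centre, under it a plug 146 x 86 mm, 10 mm deep (lowest 5 mm taper to 138 x 78) that enters the box with 2 mm play per side, either way round. Origin: centre of the plate's underside, which comes to rest on the box's rim; z up. Starts lying plug down on the bench (origin 10 mm up); can be carried by its cap
- vent_cap: orange ribbed cap on the lid, upright cylinder 42 mm across, 40 mm high, white stripe on top from the axis along its +x. Origin: on its axis, half-way up, 25.5 to 27 mm above the lid's origin (sinks 2 mm per turn). Grip its sides at any yaw, half-way up or a little higher (plate's top is 21.5 to 23 mm below the origin). Captive; stiff (0.06 N m): does not turn when the lid is carried by it
- cap_turn (a joint): angle of the vent cap on the lid in rad: grows as it is screwed down, clockwise seen from above; 0 = as far out as it goes, 4.2 = bottomed out (hard stop). Starts between 0.9 and 2.4, so it takes several grasps; stays where it is left
- box_mouth (a point): centre of the open mouth of the steel sterilising box, level with its rim, 60 mm above the bench; x along the box's long side, z up. The box is fixed: outside 158 x 98 x 60 mm, opening 150 x 90 mm, walls 4 mm, spatulas on its floor (below the plug's reach)
- vial_red: small clear sample vial with a red cap, 26 mm across, 58 mm high; loose, to be left alone; origin: centre of its underside
- vial_yellow: the same with a yellow cap; loose, to be left alone; origin: centre of its underside
- vial_white: the same with a white cap; loose, to be left alone; origin: centre of its underside
- honey_jar: amber honey jar with a steel cap, 72 mm across, 85 mm high; loose, to be left alone; origin: centre of its underside
- reagent: white reagent bottle, green cap, 52 mm across, 120 mm high; loose, to be left alone; origin: centre of its underside
- steel_spatula: flat steel spatula lying on the bench, 175 mm long; loose, to be left alone; origin: centre of its underside
Not all that is in view belongs to the job. What is shaped like the lid but green or turquoise is not meant.

How it is judged (in metres and radians):
On the way, in this order (a step that is already met when the one before it is completed fails the run):
1. the lid lies flush on the box, its plug in the opening (z of lid in the frame of box_mouth between -0.003 and 0.003 m and horizontal distance between lid and box_mouth below 0.005 m and angle between the x axis of lid and the x axis of box_mouth, either way round below 0.08 rad and angle between the z axis of lid and the z axis of box_mouth, either way round below 0.03 rad), for 0.2 s.
2. with the lid on the box, the vent cap is screwed down until it bottoms out (4.2 rad, within 0.08) (all of step 1 and value of joint cap_turn above 4.12 rad), for 0.1 s.
At the end, for the whole second after the job is handed in: The lid lies flush on the box (3 mm in height, 5 mm sideways, either way round); the vent cap is still, a quarter turn (1.57 rad, within 0.3) back from bottomed out; the fingers still grip it round its sides (over 4 N, grasp point within 26 mm of its centre) (all of step 1 and value of joint cap_turn between 2.329 and 2.929 rad and velocity of joint cap_turn between -0.1 and 0.1 rad/s and contact force between the fingers and vent_cap above 4 N and distance between the grasp point and vent_cap below 0.026 m); the arm keeps its last pose, push and grip.
It fails at once if something else on the bench is pushed more than 30 mm or tipped over (distance of any of vial_red, vial_yellow, vial_white, honey_jar, reagent, steel_spatula from where it was at the start of the episode above 0.03 m or angle between any of vial_red, vial_yellow, vial_white, honey_jar, reagent, steel_spatula's own z axis and vertical above 0.5 rad).
It fails at once if the lid is dropped from above the box (let go more than 16 mm above its seat) (horizontal distance between lid and box_mouth below 0.05 m and z of lid in the frame of box_mouth above 0.016 m and contact force between the fingers and lid below 0.05 N).
It also fails if it takes over 72 s, if anything falls off the work surface, if the arm or the gripper's body presses on something with over 40 N, if the wrist force passes 120 N, or if a joint passes its speed limit or range.

## Working session

There is one attempt and no reset: what is moved stays moved. The work goes in short steps, Python scripts to look and compute and a tool call to move; the robot and the scene stay as the last step left them, time stands still between calls to the robot, and variables do not carry over. Pictures are saved under pics/ and viewed, at most 10 in all, crops included, and the job is handed in when it is done.

Besides the shell and the picture viewer there is one more tool, called after "Request:" in YAML: its name, and indented under it one key for each argument. jog_arm: Moves the arm, as the interface text tells. Its arguments: {"type":"object","properties":{"motion":{"type":"array"}},"required":["motion"]}

```bash
mkdir -p pics; cat > h.py <<'E'
import numpy as np, cv2
from cell import env
def px2w(c,u,v,z=None):
    K=c["camera_matrix"];k1=float(c["k1"])
    d=np.array([(u-K[0,2])/K[0,0],(v-K[1,2])/K[1,1]])
    s=d.copy()
    for _ in range(20): s=d/(1+k1*(s@s))
    T=np.linalg.inv(c["world_to_cam"]);ray=T[:3,:3]@np.array([s[0],-s[1],-1]);o=T[:3,3]
    if z is None:
        return o+ray*c["z_map"][int(round(v)),int(round(u))]
    return o+ray*(z-o[2])/ray[2]
def save(n,c): cv2.imwrite(n,c["color"][:,:,::-1])
E
cat > a.py <<'E'
from h import *
for n in("top","scene"):
    c=env.read_camera(n);save(f"pics/{n}1.png",c)
    for t in["lid","vent_cap","box_mouth","vial_red","vial_yellow","vial_white","honey_jar","reagent","steel_spatula"]:
        try:
            for r in env.recognise(n,t)[:3]:
                l=r["location"];print(n,t,round(r["score"],2),np.round(l),np.round(px2w(c,*l)))
        except Exception as e: print(t,e)
print(env.state())
E
python3 a.py; python3 -c "
import cv2,numpy as np
a=cv2.imread('pics/top1.png');b=cv2.imread('pics/scene1.png')
"
```

```text
top lid 0.95 [153. 262.] [205. 284.  56.]
top lid 0.89 [307. 169.] [ 469. -157.   57.]
top lid 0.84 [384. 263.] [ 198. -371.   55.]
top vent_cap 0.7 [308. 166.] [ 480. -162.   52.]
top vent_cap 0.47 [388. 262.] [ 199. -382.   57.]
top vent_cap 0.47 [148. 261.] [210. 298.  52.]
top box_mouth 0.79 [200. 158.] [519. 162.   3.]
top box_mouth 0.44 [310. 165.] [ 484. -168.   50.]
top vial_red 0.43 [254. 188.] [417.  -6.  55.]
top vial_white 0.59 [134. 211.] [356. 350.  34.]
top honey_jar 0.96 [129. 120.] [619. 363.  84.]
top reagent 0.82 [385. 111.] [ 636. -392.   84.]
top steel_spatula 0.73 [378. 179.] [ 449. -377.    8.]
top steel_spatula 0.67 [309. 164.] [ 485. -166.   58.]
scene lid 0.95 [212. 189.] [ 492. -151.   22.]
scene lid 0.95 [251. 135.] [ 213. -370.   15.]
scene lid 0.56 [410. 242.] [216. 318.  23.]
scene vent_cap 0.84 [213. 183.] [ 488. -150.   41.]
scene vent_cap 0.83 [410. 231.] [216. 309.  52.]
scene vent_cap 0.69 [249. 124.] [ 215. -377.   56.]
scene box_mouth 0.95 [271. 252.] [498. 136.   7.]
scene box_mouth 0.52 [265. 204.] [425.  10.  39.]
scene box_mouth 0.34 [215. 18
[... 215 characters left out ...]
8.   59.]
{'t': 1.0, 'joints': array([ 1.05840331e+00,  4.90886382e-01,  1.55891487e+00,  7.40536686e-06,
        1.09173284e+00, -1.05590036e-01]), 'qvel': array([-1.04537854e-03,  1.17867688e-04,  7.85738139e-04,  7.52242059e-05,
       -3.48209404e-04,  1.84256815e-03]), 'tau': array([ 1.52861860e-03, -6.12473416e+01, -2.58426118e+01,  6.94385846e-02,
        4.44682210e-02,  1.06537563e-06]), 'eef_pos': array([247.26755382, 574.00298719, 292.26427796]), 'tcp_rot': array([ 3.14153372e+00, -3.62715211e-07,  2.73478626e+00]), 'ft_force': array([ 0.04110469,  0.16354123, -0.23046601]), 'moment': array([-0.02770343, -0.01224855,  0.00594377]), 'grip_force': 0.0, 'opening': 1.0002146625998922}
```

View pics/top1.png

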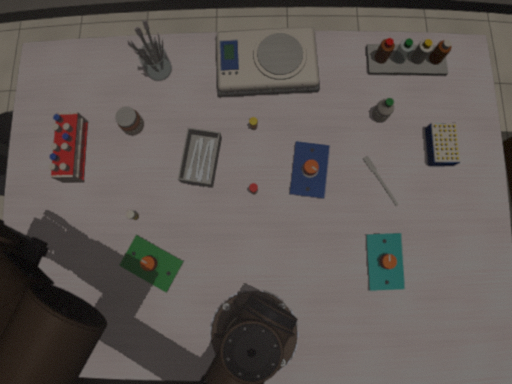

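View pics/scene1.png

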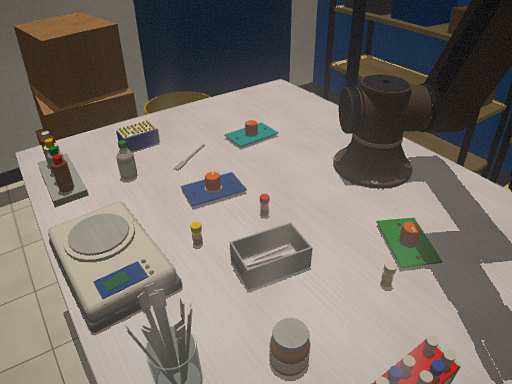

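Blue lid at about (310,168) in the top view, and the box at about (200,158). The green lid at (150,262) and the turquoise one at (385,262) are decoys. Next I fit the blue plate and the box rim.

```bash
cat > b.py <<'E'
from h import *
c=env.read_camera("top")
hsv=cv2.cvtColor(c["color"],cv2.COLOR_RGB2HSV)
def rect(mask,z,roi):
    m=np.zeros_like(mask);x0,x1,y0,y1=roi;m[y0:y1,x0:x1]=mask[y0:y1,x0:x1]
    cs,_=cv2.findContours(m,cv2.RETR_EXTERNAL,cv2.CHAIN_APPROX_NONE);k=max(cs,key=cv2.contourArea)[:,0]
    P=np.array([px2w(c,float(u),float(v),z)[:2] for u,v in k],np.float32)
    (cx,cy),(w,h),a=cv2.minAreaRect(P); 
    if w<h: w,h,a=h,w,a+90
    return round(cx,1),round(cy,1),round(w,1),round(h,1),round((a+90)%180-90,2)
b=((hsv[...,0]>108)&(hsv[...,0]<130)&(hsv[...,1]>120)).astype(np.uint8)
print("lid",rect(b,14,(280,340,130,210)))
o=((hsv[...,0]<14)&(hsv[...,1]>140)).astype(np.uint8)
m=cv2.moments(o[150:185,295:325]);u,v=m['m10']/m['m00']+295,m['m01']/m['m00']+150
print("cap",u,v,px2w(c,u,v,56),px2w(c,u,v,14))
H=np.zeros(c["z_map"].shape)
for v in range(120,200):
    for u in range(170,235): H[v,u]=px2w(c,u,v)[2]
print("box",rect(((H>40)&(H<75)).astype(np.uint8),60,(172,233,122,198)))
print(np.round(H[140:180:4,176:226:3]).astype(int))
import scipy.spatial
w=env.read_camera("wrist");print(np.linalg.inv(w["world_to_cam"]).round(2),w["camera_matrix"],w["k1"])
i=cv2.resize(c["color"][120:210,170:340],None,fx=4.5,fy=4.5,interpolation=cv2.INTER_CUBIC);cv2.imwrite("pics/crop.png",i[:,:,::-1])
E
python3 b.py
```

```text
lid (479.5, -170.0, 155.9, 94.9, -8.31)
cap 310.15384615384613 166.14615384615385 [ 478.55391608 -167.89490054   56.        ] [ 488.02652421 -172.59486687   14.        ]
box (511.2, 155.8, 166.1, 101.9, -9.35)
[[   2    1   -1   59   26    2    6    7    9    7    8    3    8    5
    59   -4   -6]
 [  -1   -3   -3   60   21    5    4   11   11    1    4    2    7    3
    44   -4   -4]
 [   3    4    0   52    7    1   12    6   11    4    8    2    8   -1
    40   -1    1]
 [   2   -5   -3   41    1    1   12    5    9    4   12    1    1   56
    18    2    2]
 [  -3   -2   60   31    3    0   14    0    3    0    7    6    0   59
     4   -1    0]
 [   1   -1   60   21    3    9    3    2    2   11    1    7    4   53
     3    0   -5]
 [  -3   -1   45    7   10    6    2    3    4    6    4    9   -1   38
     0    4   -1]
 [   1    0   41    7   11 1305    3    9    0    2   10   10   57   18
     6    1   -2]
 [  -4   61   24    6   10   10    6    4    7    5    5    7   63    9
    -1   -5    2]
 [   0   60   18    4   10    2    4    7   10    6    2    7   55    1
     3    1    2]]
[[ 3.9000e-01 -8.9000e-01 -2.3000e-01  1.8293e+02]
 [ 9.2000e-01  3.8000e-01  1.0000e-01  6.0143e+02]
 [-0.0000e+00 -2.5000e-01  9.7000e-01  3.8401e+02]
 [ 0.0000e+00  0.0000e+00  0.0000e+00  1.0000e+00]] [[322.43868092   0.         252.21648602]
 [  0.         322.43868092 188.1668185 ]
 [  0.           0.           1.        ]] -0.03359806648680401
```

View pics/crop.png

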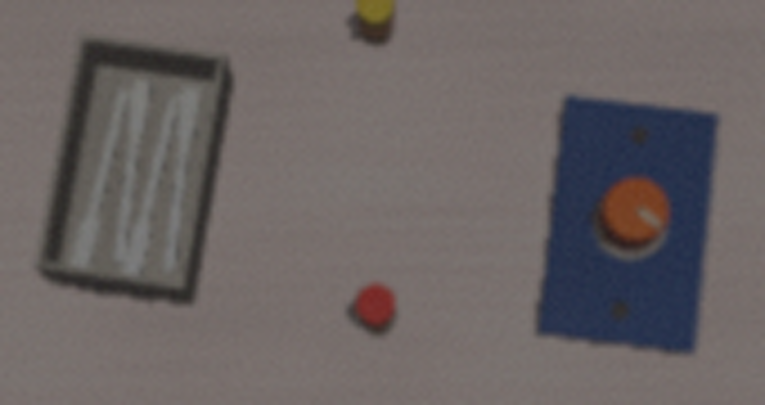

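Request:
jog_arm:
  motion:
    - [0, 0, 0, -41, -28, 0, 95]
    - [0, 0, 0, -41, -28, 0, 95]
    - [0, 0, 0, -41, -28, 0, 95]
    - [0, 0, 0, -41, -28, 0, 95]
    - [0, 0, 0, -41, -28, 0, 95]
    - [0, 0, 0, -41, -28, 0, 95]
    - [0, 0, 0, -41, -28, 0, 95]
    - [0, 0, 0, -41, -28, 0, 95]
    - [0, 0, 0, -41, -28, 0, 95]
    - [0, 0, 0, -38, -28, 0, 95]

```text
t: 2.35
eef_pos: [511.1, 154.3, 292.4]
tcp_rot: [3.141, 0.0, 2.735]
ft_force: [0.6, 1.1, 0.0]
opening: 0.997
grip_force: 0.0
```

Request:
jog_arm:
  motion:
    - [0, 0, -10, 0, 0, 0, 95]
    - [0, 0, -10, 0, 0, 0, 95]
    - [0, 0, -10, 0, 0, 0, 95]
    - [0, 0, -10, 0, 0, 0, 95]
    - [0, 0, -10, 0, 0, 0, 95]
    - [0, 0, 0, 0, 0, 0, 95]
    - [0, 0, 0, 0, 0, 0, 95]

```text
t: 3.22
eef_pos: [510.3, 155.8, 292.3]
tcp_rot: [3.142, 0.0, -2.68]
ft_force: [-0.6, 0.3, -0.9]
opening: 1.004
grip_force: 0.0
```

```bash
cat > wbox.py <<'E'
from h import *
c=env.read_camera("wrist");save("pics/wbox.png",c);s=env.state();print(s["eef_pos"],np.degrees(s["tcp_rot"]),s["joints"],s["t"])
h,w=c["z_map"].shape
# world map
P=np.full((h,w,3),np.nan)
for v in range(h):
    for u in range(w):
        if c["z_map"][v,u]>0: P[v,u]=px2w(c,u,v)
H=P[...,2]; sel=(H>52)&(H<68)&(abs(P[...,0]-511)<110)&(abs(P[...,1]-156)<80)
m=cv2.morphologyEx(sel.astype(np.uint8),cv2.MORPH_CLOSE,np.ones((3,3)))
n,l,st,_=cv2.connectedComponentsWithStats(m);k=1+np.argmax(st[1:,4]);sel=l==k
ys,xs=np.nonzero(sel);Q=np.array([px2w(c,float(u),float(v),60)[:2] for u,v in zip(xs,ys)],np.float32)
print("n",len(Q),"medz",np.nanmedian(H[sel]),cv2.minAreaRect(Q), "mean",Q.mean(0))
# robust: frame template fit, min sum of outside-of-rim distance
from scipy.optimize import minimize
def cost(p):
    a=p[2];d=Q-p[:2];x=abs(d@[np.cos(a),np.sin(a)]);y=abs(d@[-np.sin(a),np.cos(a)])
    qx,qy=x-77,y-47
    sd=np.where((qx>0)&(qy>0),np.hypot(qx,qy),np.maximum(qx,qy))
    return np.minimum(abs(sd),6).mean()
r=minimize(cost,[511,156,np.radians(-9.35)],method="Nelder-Mead",options=dict(initial_simplex=[[511,156,-.16],[516,156,-.16],[511,161,-.16],[511,156,-.1]]))
print(r.x[:2],np.degrees(r.x[2]),r.fun)
E
python3 wbox.py
```

```text
[510.27174894 155.83231707 292.26567501] [ 1.79997231e+02  8.16362186e-03 -1.53490581e+02] [ 1.72531467e-01  3.61359423e-01  1.78252770e+00  1.03638983e-04
  9.97582838e-01 -1.86099771e+00] 3.275
n 2321 medz 59.087341804915496 ((515.407470703125, 156.02383422851562), (98.00231170654297, 158.04086303710938), 80.67767333984375) mean [516.3778  158.30103]
[514.81484948 155.68124187] -9.321830150933842 1.4259879788859924
```

View pics/wbox.png

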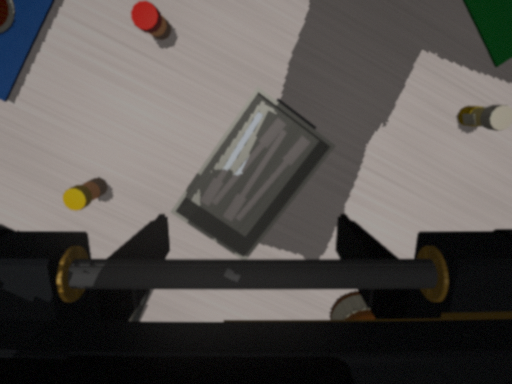

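The box is centred at (196–330, 95–255) in the picture. The rim fit matches 158 x 98 exactly: centre (515, 156), yaw -9.3°. Now to the lid.

Request:
jog_arm:
  motion:
    - [0, 0, 0, 21.5, -35, 0, 95]
    - [0, 0, 0, 21.5, -35, 0, 95]
    - [0, 0, 0, 21.5, -35, 0, 95]
    - [0, 0, 0, 21.5, -35, 0, 95]
    - [0, 0, 0, 21.5, -35, 0, 95]
    - [0, 0, 0, 21.5, -35, 0, 95]
    - [0, 0, 0, 21.5, -34, 0, 95]
    - [0, 0, 0, 21.5, -34, 0, 95]
    - [0, 0, 0, 0, 0, 0, 95]
    - [0, 0, 0, 0, 0, 0, 95]

```text
t: 4.53
eef_pos: [481.4, -169.5, 292.2]
tcp_rot: [3.141, 0.0, -2.677]
ft_force: [-0.9, 0.4, 0.6]
opening: 0.995
grip_force: 0.0
```

```bash
cat > wlid.py <<'E'
from h import *
from scipy.optimize import minimize
c=env.read_camera("wrist");save("pics/wlid.png",c);s=env.state();print(s["eef_pos"],np.degrees(s["tcp_rot"]),s["joints"],s["t"])
hsv=cv2.cvtColor(c["color"],cv2.COLOR_RGB2HSV)
def big(m):
    n,l,st,_=cv2.connectedComponentsWithStats(m.astype(np.uint8));k=1+np.argmax(st[1:,4]);return l==k
b=big((hsv[...,0]>108)&(hsv[...,0]<130)&(hsv[...,1]>110)&(hsv[...,2]>30))
cs,_=cv2.findContours(b.astype(np.uint8),cv2.RETR_EXTERNAL,cv2.CHAIN_APPROX_NONE);k=max(cs,key=cv2.contourArea)[:,0]
Q=np.array([px2w(c,float(u),float(v),14)[:2] for u,v in k],np.float32);print("rect",cv2.minAreaRect(Q))
o=big((hsv[...,0]<16)&(hsv[...,1]>130)&b.__class__(b.shape) if 0 else (hsv[...,0]<16)&(hsv[...,1]>130))
cs,_=cv2.findContours(o.astype(np.uint8),cv2.RETR_EXTERNAL,cv2.CHAIN_APPROX_NONE);k=max(cs,key=cv2.contourArea)[:,0]
ys,xs=np.nonzero(o);hz=[px2w(c,u,v) for u,v in zip(xs,ys)];hz=np.array(hz);t=hz[hz[:,2]>50]
print("cap px",xs.mean(),ys.mean(),"top z",np.median(t[:,2]),"top centre",(t[:,:2].min(0)+t[:,:2].max(0))/2,np.median(t,0),cv2.minEnclosingCircle(t[:,:2].astype(np.float32)))
E
python3 wlid.py
```

```text
[ 481.47068369 -169.12593637  292.18630138] [ 1.79980863e+02  1.25241176e-03 -1.53336930e+02] [-4.67386896e-01  3.28816523e-01  1.83555031e+00  2.61125944e-04
  9.77481105e-01 -2.50368762e+00] 4.575
rect ((500.29022216796875, -173.93948364257812), (101.0140151977539, 118.47941589355469), 82.15066528320312)
cap px 252.34833333333333 170.63666666666666 top z 55.435179716500045 top centre [ 459.14114468 -176.21340392] [ 479.9770131  -170.32210288   55.43517972] ((458.0657653808594, -182.22393798828125), 43.85936737060547)
```

View pics/wlid.png

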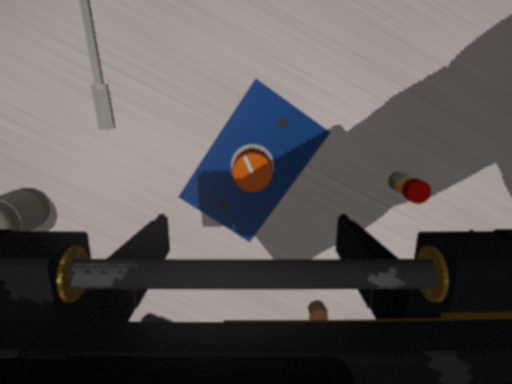

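The lid spans (180–330, 80–240). The arm's shadow cut my blue mask short, so I redo it with a shadow-tolerant mask. The cap top is around (252,170).

```bash
cat > wlid.py <<'E'
from h import *
c=env.read_camera("wrist")
I=c["color"].astype(int);R,G,B=I[...,0],I[...,1],I[...,2]
roi=np.zeros(R.shape,bool);roi[60:260,160:350]=1
def big(m):
    n,l,st,_=cv2.connectedComponentsWithStats((m&roi).astype(np.uint8));k=1+np.argmax(st[1:,4]);return (l==k).astype(np.uint8)
def cont(m): 
    cs,_=cv2.findContours(m,cv2.RETR_EXTERNAL,cv2.CHAIN_APPROX_NONE);return max(cs,key=cv2.contourArea)[:,0]
b=big((B>1.45*R)&(B>12)); Q=np.array([px2w(c,float(u),float(v),14)[:2] for u,v in cont(b)],np.float32);print("rect",cv2.minAreaRect(Q))
o=big((R>1.9*B)&(R>40));o=cv2.morphologyEx(o,cv2.MORPH_CLOSE,np.ones((7,7)))
k=cont(o);print("cap bbox",k.min(0),k.max(0))
# project model silhouette: fit cap circle at top z=56: use top-half contour (far from side wall)
P=np.array([px2w(c,float(u),float(v),56)[:2] for u,v in k],np.float32)
T=env.state();print("cap @56",cv2.minEnclosingCircle(P),P.mean(0),T["eef_pos"],T["t"])
E
python3 wlid.py
```

```text
rect ((479.459716796875, -171.18380737304688), (102.13955688476562, 161.9393768310547), 82.27190399169922)
cap bbox [232 149] [271 190]
cap @56 ((477.71337890625, -172.12242126464844), 21.938995361328125) [ 477.77557 -172.38249] [ 481.53938689 -168.94180015  292.24349636] 4.625
```

Request:
jog_arm:
  motion:
    - [0, 0, 0, 3, -1, 34, 95]
    - [0, 0, 0, 0, 0, 40, 95]
    - [0, 0, 0, 0, 0, 40, 95]
    - [0, 0, 0, 0, 0, 40, 95]
    - [0, 0, 0, 0, 0, 25, 95]
    - [0, 0, 0, 0, 0, 15, 95]
    - [0, 0, 0, 0, 0, 0, 95]
    - [0, 0, 0, 0, 0, 0, 95]

```text
t: 5.62
eef_pos: [479.6, -172.0, 99.0]
tcp_rot: [-3.141, 0.001, -2.675]
ft_force: [-0.1, 0.3, 0.3]
opening: 0.999
grip_force: 0.0
```

Request:
jog_arm:
  motion:
    - [0, 0, 0, 0, 0, 0, 60]
    - [0, 0, 0, 0, 0, 0, 45]
    - [0, 0, 0, 0, 0, 0, 35]
    - [0, 0, 0, 0, 0, 0, 35]
    - [0, 0, 0, 0, 0, 0, 35]
    - [0, 0, 0, 0, 0, 0, 35]

```text
t: 6.38
eef_pos: [479.2, -172.0, 98.2]
tcp_rot: [3.141, -0.0, -2.676]
ft_force: [-0.0, 0.5, 0.5]
opening: 0.438
grip_force: 30.0
```

Request:
jog_arm:
  motion:
    - [0, 0, 0, 0, 0, -15, 35]
    - [0, 0, 0, 0, 0, -30, 35]
    - [0, 0, 0, 0, 0, -40, 35]
    - [0, 0, 0, 0, 0, -40, 35]
    - [0, 0, 0, 0, 0, -15, 35]
    - [0, 0, 0, 0, 0, 0, 35]

```text
t: 7.12
eef_pos: [479.2, -172.0, 238.6]
tcp_rot: [-3.141, 0.001, -2.676]
ft_force: [0.6, -0.2, -4.8]
opening: 0.438
grip_force: 30.0
```

Request:
jog_arm:
  motion:
    - [0, 0, 0, -10, 15, 0, 35]
    - [0, 0, 0, -22, 34, 0, 35]
    - [0, 0, 0, -22, 34, 0, 35]
    - [0, 0, 0, -22, 34, 0, 35]
    - [0, 0, 0, -22, 34, 0, 35]
    - [0, 0, 0, -22, 34, 0, 35]
    - [0, 0, 0, -22, 34, 0, 35]
    - [0, 0, 0, -22, 34, 0, 35]
    - [0, 0, 0, -15, 24, 0, 35]
    - [0, 0, 1.6, 0, 0, 0, 35]

```text
t: 8.38
eef_pos: [513.9, 158.1, 236.5]
tcp_rot: [3.141, -0.003, -2.702]
ft_force: [0.1, -0.6, -3.8]
opening: 0.436
grip_force: 30.0
```

Request:
jog_arm:
  motion:
    - [0, 0, 0, 0, 0, 0, 35]
    - [0, 0, 0, 0, 0, 0, 35]
    - [0, 0, 0, 0, 0, 0, 35]
    - [0, 0, 0, 0, 0, 0, 35]

```text
t: 8.88
eef_pos: [514.8, 155.4, 238.3]
tcp_rot: [3.142, 0.0, -2.704]
ft_force: [0.2, -0.7, -3.5]
opening: 0.44
grip_force: 30.0
```

```bash
cat > chk.py <<'E'
from h import *
s=env.state();print(s["eef_pos"],np.degrees(s["tcp_rot"]),s["joints"],s["t"],s["ft_force"])
c=env.read_camera("wrist");save("pics/chk.png",c)
zt=s["eef_pos"][2]-98.2+14
I=c["color"].astype(int);R,B=I[...,0],I[...,2]
n,l,st,_=cv2.connectedComponentsWithStats(((B>1.45*R)&(B>12)).astype(np.uint8));k=1+np.argmax(st[1:,4]);b=(l==k).astype(np.uint8)
cs,_=cv2.findContours(b,cv2.RETR_EXTERNAL,cv2.CHAIN_APPROX_NONE);k=max(cs,key=cv2.contourArea)[:,0];print(k.min(0),k.max(0))
Q=np.array([px2w(c,float(u),float(v),zt)[:2] for u,v in k],np.float32);print("rect",cv2.minAreaRect(Q))
E
python3 chk.py
```

```text
[514.79259978 155.4484863  238.27606447] [ 1.79996309e+02  8.95907525e-03 -1.54945416e+02] [ 1.70363056e-01  4.32869141e-01  1.83478082e+00  1.34815884e-04
  8.73808855e-01 -1.83780479e+00] 8.875 [ 0.21332104 -0.65795091 -3.51885931]
[148  56] [408 251]
rect ((492.91375732421875, 159.20164489746094), (103.1024169921875, 116.32893371582031), 80.6787338256836)
```

View pics/chk.png

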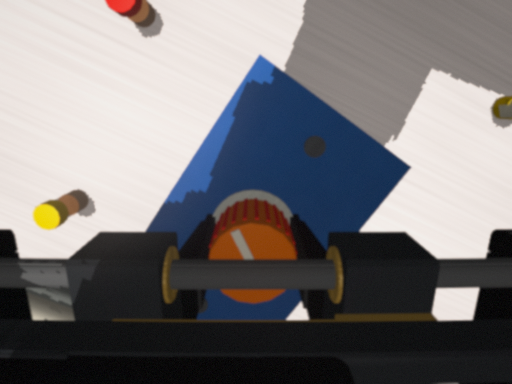

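The picture shows the lid held level in the grip, with its short edge running from (260,56) to (408,167). Its yaw is -9.3°, the same as the box. Lowering now.

Request:
jog_arm:
  motion:
    - [0, 0, 0, -0.5, 0.3, 20, 35]
    - [0, 0, 0, 0, 0, 25, 35]
    - [0, 0, 0, 0, 0, 20, 35]
    - [0, 0, 0, 0, 0, 10, 35]
    - [0, 0, 0, 0, 0, 3, 35]
    - [0, 0, 0, 0, 0, 2, 35]
    - [0, 0, 0, 0, 0, 2, 35]
    - [0, 0, 0, 0, 0, 0, 35]
    - [0, 0, 0, 0, 0, 0, 35]

```text
t: 10.05
eef_pos: [515.1, 156.4, 156.5]
tcp_rot: [-3.142, 0.0, -2.704]
ft_force: [-0.5, 0.1, -3.8]
opening: 0.437
grip_force: 30.0
```

Request:
jog_arm:
  motion:
    - [0, 0, 0, 0, 0, 2, 35]
    - [0, 0, 0, 0, 0, 2, 35]
    - [0, 0, 0, 0, 0, 2, 35]
    - [0, 0, 0, 0, 0, 0, 35]

```text
t: 10.55
eef_pos: [515.0, 156.3, 150.0]
tcp_rot: [3.141, -0.0, -2.704]
ft_force: [-0.3, 0.5, -3.3]
opening: 0.437
grip_force: 30.0
```

Request:
jog_arm:
  motion:
    - [0, 0, 0, 0, 0, 1, 35]
    - [0, 0, 0, 0, 0, 0.7, 35]
    - [0, 0, 0, 0, 0, 0.5, 35]
    - [0, 0, 0, 0, 0, 0, 35]
    - [0, 0, 0, 0, 0, 0, 35]

```text
t: 11.18
eef_pos: [515.1, 156.3, 148.2]
tcp_rot: [3.142, 0.0, -2.704]
ft_force: [-1.4, -0.8, -0.2]
opening: 0.438
grip_force: 30.0
```

Request:
jog_arm:
  motion:
    - [0, 0, 0, 0, 0, 0.5, 35]
    - [0, 0, 0, 0, 0, 0, 35]
    - [0, 0, 0, 0, 0, 0, 35]

```text
t: 11.55
eef_pos: [515.1, 156.3, 148.1]
tcp_rot: [-3.142, 0.001, -2.704]
ft_force: [-2.4, -0.1, 5.7]
opening: 0.434
grip_force: 30.0
```

```bash
cat > chk2.py <<'E'
from h import *
import sys
s=env.state();print(s["eef_pos"],np.degrees(s["tcp_rot"]),s["joints"][5],s["t"],s["ft_force"],s["moment"])
c=env.read_camera("wrist");save(f"pics/{sys.argv[1]}.png",c)
E
python3 chk2.py seat
```

```text
[515.07913297 156.33536401 148.0678027 ] [-1.79995600e+02  2.98318403e-02 -1.54908640e+02] -1.836880093212582 11.55 [-2.35146567 -0.13714501  5.70953132] [-0.00685922  0.50013864 -0.00591343]
```

View pics/seat.png

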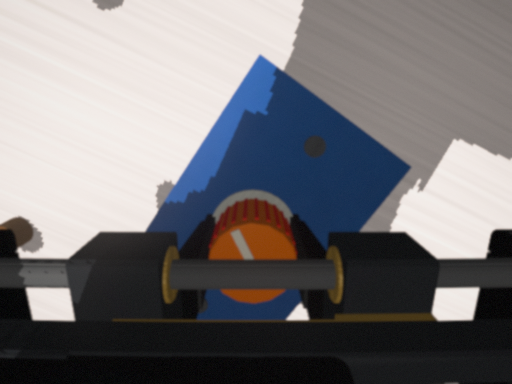

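The lid is seated: the height matches and the force rises on pressing. Screwing clockwise is positive tool z.

Request:
jog_arm:
  motion:
    - [0, 0, 8, 0, 0, 0.05, 35]
    - [0, 0, 8, 0, 0, 0.05, 35]
    - [0, 0, 8, 0, 0, 0.05, 35]
    - [0, 0, 8, 0, 0, 0.05, 35]
    - [0, 0, 8, 0, 0, 0.05, 35]
    - [0, 0, 8, 0, 0, 0.05, 35]
    - [0, 0, 8, 0, 0, 0.05, 35]
    - [0, 0, 8, 0, 0, 0.05, 35]
    - [0, 0, 0, 0, 0, 0, 35]
    - [0, 0, 0, 0, 0, 0, 35]

```text
t: 12.85
eef_pos: [515.2, 157.0, 147.7]
tcp_rot: [3.14, 0.0, 2.462]
ft_force: [-2.4, 4.9, 6.1]
opening: 0.436
grip_force: 30.0
```

```bash
python3 chk2.py t1
```

```text
[515.24998545 156.9608644  147.70687383] [1.79909255e+02 1.57956908e-02 1.41076431e+02] -0.719779443030723 12.85 [-2.43266131  4.91506254  6.05095749] [ 0.95129465  0.37447121 -0.08856337]
```

Request:
jog_arm:
  motion:
    - [0, 0, 7, 0, 0, 0.04, 35]
    - [0, 0, 7, 0, 0, 0.04, 35]
    - [0, 0, 7, 0, 0, 0.04, 35]
    - [0, 0, 7, 0, 0, 0.04, 35]
    - [0, 0, 7, 0, 0, 0.04, 35]
    - [0, 0, 0, 0, 0, 0, 35]
    - [0, 0, 0, 0, 0, 0, 35]

```text
t: 13.78
eef_pos: [515.7, 156.9, 147.5]
tcp_rot: [3.139, -0.0, 1.853]
ft_force: [-0.2, 5.2, 4.0]
opening: 0.44
grip_force: 30.0
```

```bash
python3 chk2.py t2
```

```text
[515.69207477 156.89907262 147.53288846] [ 1.79857317e+02 -2.50561282e-02  1.06172525e+02] -0.11063823272765376 13.775 [-0.15652286  5.21518464  4.02835014] [ 0.86113716 -0.00255989 -0.02014242]
```

View pics/t2.png

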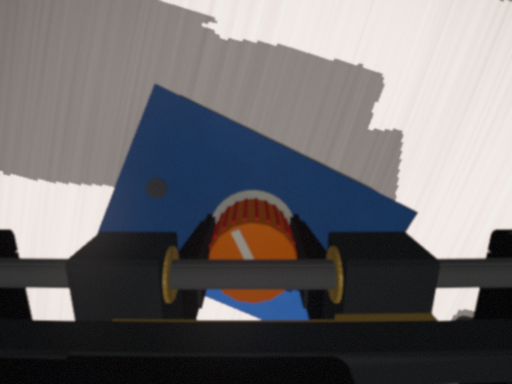

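The stripe is unchanged between the fingers and the lid has stayed on the box, so the cap is turning. From the stripe, the cap started near 2.0 rad, so about 26° remain.

Request:
jog_arm:
  motion:
    - [0, 0, 6, 0, 0, 0.03, 35]
    - [0, 0, 6, 0, 0, 0.03, 35]
    - [0, 0, 6, 0, 0, 0.03, 35]
    - [0, 0, 0, 0, 0, 0, 35]
    - [0, 0, 0, 0, 0, 0, 35]

```text
t: 14.45
eef_pos: [515.9, 156.8, 147.4]
tcp_rot: [3.139, -0.001, 1.54]
ft_force: [1.1, 6.0, 4.3]
opening: 0.432
grip_force: 30.0
```

```bash
python3 chk2.py t3
```

```text
[515.9171406  156.79389195 147.44318707] [ 1.79844209e+02 -6.41208038e-02  8.82232161e+01] 0.2026345651975253 14.45 [1.12133963 5.98488693 4.29120262] [ 0.78698012 -0.29890751 -0.04295277]
```

Request:
jog_arm:
  motion:
    - [0, 0, 3, 0, 0, 0, 35]
    - [0, 0, 3, 0, 0, 0, 35]
    - [0, 0, 0, 0, 0, 0, 35]
    - [0, 0, 0, 0, 0, 0, 35]

```text
t: 15.0
eef_pos: [515.8, 156.5, 147.4]
tcp_rot: [3.139, -0.001, 1.436]
ft_force: [1.1, 1.4, 5.3]
opening: 0.438
grip_force: 30.0
```

```bash
python3 chk2.py t4
```

```text
[515.75864374 156.50470945 147.41003088] [ 1.79871383e+02 -3.40786636e-02  8.22922276e+01] 0.30674889478931533 15.0 [1.14046916 1.39501709 5.34443988] [ 0.29655678 -0.15891827  0.4124603 ]
```

Request:
jog_arm:
  motion:
    - [0, 0, 3, 0, 0, 0, 35]
    - [0, 0, 3, 0, 0, 0, 35]
    - [0, 0, 0, 0, 0, 0, 35]
    - [0, 0, 0, 0, 0, 0, 35]

```text
t: 15.55
eef_pos: [515.9, 156.3, 147.4]
tcp_rot: [3.139, -0.001, 1.332]
ft_force: [2.3, -0.2, 5.1]
opening: 0.439
grip_force: 30.0
```

```bash
python3 chk2.py t5
```

```text
[515.90751105 156.30746384 147.43443613] [ 1.79855514e+02 -3.72562909e-02  7.63135328e+01] 0.4111796424089126 15.55 [ 2.31290606 -0.16907253  5.1339582 ] [-0.08702297 -0.31552726  0.59528924]
```

The moment jumped from -0.04 to +0.41, then +0.60 N m, so the cap has bottomed out. At most 12° of that went into wind-up or slip, so I back off 96°.

Request:
jog_arm:
  motion:
    - [0, 0, -8, 0, 0, 0, 35]
    - [0, 0, -8, 0, 0, 0, 35]
    - [0, 0, -8, 0, 0, 0, 35]
    - [0, 0, -8, 0, 0, 0, 35]
    - [0, 0, -8, 0, 0, -0.1, 35]
    - [0, 0, -8, 0, 0, -0.1, 35]
    - [0, 0, -8, 0, 0, -0.1, 35]
    - [0, 0, -8, 0, 0, -0.1, 35]

```text
t: 16.6
eef_pos: [515.6, 156.2, 147.8]
tcp_rot: [3.14, 0.001, 2.452]
ft_force: [0.8, 0.3, 5.3]
opening: 0.438
grip_force: 30.0
```

Request:
jog_arm:
  motion:
    - [0, 0, -8, 0, 0, 0, 35]
    - [0, 0, -8, 0, 0, 0, 35]
    - [0, 0, -8, 0, 0, 0, 35]
    - [0, 0, -8, 0, 0, 0, 35]
    - [0, 0, 0, 0, 0, 0, 35]
    - [0, 0, 0, 0, 0, 0, 35]
    - [0, 0, 0, 0, 0, 0, 35]

```text
t: 17.48
eef_pos: [515.6, 156.1, 147.9]
tcp_rot: [3.141, 0.002, 3.006]
ft_force: [0.3, -1.6, 9.0]
opening: 0.44
grip_force: 30.0
```

```bash
python3 chk2.py t6; python3 -c "
import cv2,numpy as np
a=[cv2.imread(f'pics/{n}.png') for n in('t5','t6')]
a[0]=a[0][40:310,60:460];a[1]=a[1][40:310,60:460]
cv2.imwrite('pics/cmp.png',np.hstack(a))"
```

```text
[515.57819691 156.12694706 147.9077661 ] [1.79983697e+02 9.60425682e-02 1.72241822e+02] -1.263602737856232 17.475 [ 0.31054739 -1.59193327  9.03833612] [-0.30795861 -0.06290594  0.07927095]
```

View pics/cmp.png

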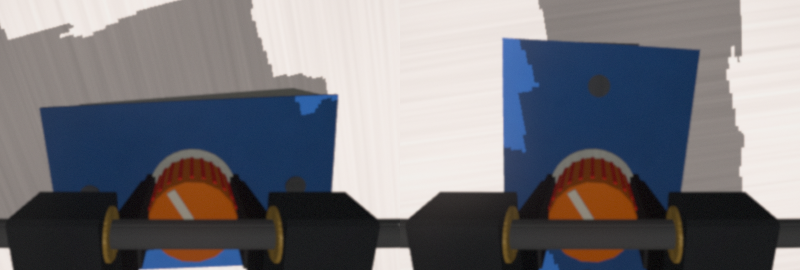

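In the left half (bottomed), the stripe and the lid edge put the cap at 4.13 rad against the true 4.2. In the right half (now), it sits about 96° back from there. The lid is about 2° off in its play, within tolerance. I nudge 5° forward to centre the cap in its window, then hand in.

Request:
jog_arm:
  motion:
    - [0, 0, 2.5, 0, 0, 0, 35]
    - [0, 0, 2.5, 0, 0, 0, 35]
    - [0, 0, 0, 0, 0, 0, 35]
    - [0, 0, 0, 0, 0, 0, 35]
    - [0, 0, 0, 0, 0, 0, 35]
    - [0, 0, 0, 0, 0, 0, 35]

```text
t: 18.27
eef_pos: [515.6, 156.1, 147.9]
tcp_rot: [3.141, 0.002, 2.919]
ft_force: [0.5, -1.7, 8.7]
opening: 0.44
grip_force: 30.0
```

```bash
python3 -c "
from cell import env
s=env.state();print(s['moment'],s['ft_force'],s['grip_force']);print(env.job_done())"
```

```text
[-0.22735494 -0.07849036 -0.13323635] [ 0.49605185 -1.66282344  8.67933597] 30.001755952835083
the job is handed in; nothing more can be done
None
```

I handed the job in at about 18 s, but it returned no verdict: the lid is seated on the box, the cap was screwed to its stop and backed off by about 91° (my estimate from the images), and the fingers still hold it at 30 N.

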